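Seat an enamelled medallion under the arbor press and hold it down

TASK

Set the round enamelled medallion, enamel side up, down in the brass cup on the sliding bed of the bench press and let go of it; then push the bed fully home under the ram. Take the press lever by its ball knob, bring it down until the lever is level and no further (beyond that the pad cracks the enamel), hold it steady there for three seconds, and finish still holding it: the lever springs up if let go, and the brass rim is burnished over while you hold. Leave the other things on the bench where they are.

Things in the scene. Friction and masses are not known exactly. Their poses are not given: they have to be found in the camera images.
- medallion: the workpiece: a round medallion 46 mm across and 14 mm high (wall straight up to 11 mm, then bevelled to a flat top 28 mm across), 60 g; copper edge below, white enamel with a six-petal flower of brass wire on top. It lies enamel up on the white board (3 mm thick) that covers the left of the bench. Origin: centre of its underside; z points up out of the enamel. It may be gripped across its sides from above at any yaw.
- press: grey cast bench arbor press, fixed to the bench: base 120 x 230 x 22 mm, C-frame with a head over the ram. Origin: on the bench straight under the ram axis; its x points from the lever side (front, towards the robot) to the column (back), its y along the bed towards the loading end (robot's left), z up. The head spans x -37..75, y -33..33, z 118..198 mm in this frame; the column stands at x 51..75. It may be turned by up to 0.2 rad from the robot's axes.
- press_bed (a joint): travel of the sliding steel bed, m: 0 = fully out for loading (to the press's +y), 0.13 = fully home under the ram, against the end stop. It slides along the press's -y with about 2.5 N of friction and stays where it is left. It starts nearly out.
- cup_seat (a point): the middle of the flat floor of the brass cup on the bed, where the medallion's underside rests. The cup's bore is 50 mm across; its rim, 57 mm across outside, stands 4 mm above this floor. It moves with the bed; its height above the bench is 39 mm.
- post_top (a point): top centre of the upright black post grip at the loading end of the bed, 105 mm from the cup's middle along the press's +y: 18 mm thick, 34 mm tall from the bed's tongue to this point (70 mm above the bench). Pinch it from above or push it along the press's -y to move the bed.
- press_lever (a joint): angle of the press lever, rad: 0 = sprung up, resting 0.70 rad (40 degrees) above level; it grows as the knob is brought down; 0.70 = level; it can be forced on to 1.0. The lever's return spring and the pad's spring push the knob up with about 4 N at the top, and 13 N at level. The lever drives the ram down by a rack, 30 mm per rad; over a seated medallion the pad meets the enamel at about 0.5 rad and its spring is compressed from there on.
- ball_knob: black ball, 32 mm across, at the end of the lever; origin at the ball's centre. It stands on the front right of the press and swings in an arc of 130 mm radius about the pivot; at level it is at the pivot's height, 130 mm in front of it (press -x). Gripped from above with the fingers to its left and right (along the press's y) it can turn between the pads as the lever swings.
- pivot (a point): axis of the lever, 155 mm above the bench, in the plane in which the lever swings; the axis runs along the press's y.
- press_pad: round sprung pressure pad with a rubber face, 26 mm across, at the foot of the ram; origin in the press's middle on the bench plane when the lever is up (not on the pad); the rubber face is 68 mm above that origin.
- screw_lid: bystander: plain white screw lid, 55 mm across, 12 mm high; origin at the middle of its underside. Leave alone.
- copper_cup_2: bystander: shallow copper bowl, 58 mm across, 25 mm high; origin at the middle of its underside. Leave alone.
- firing_spatula: bystander: steel spatula with black grip, 184 mm long, 14 mm high, lying in front of the press; origin at the middle of its underside. Leave alone.
Mind the look-alikes: they are no part of the job. What is shaped like the medallion but purple is not meant.

How it is judged:
On the way, in this order (a step that is already met when the one before it is completed fails the run):
1. the medallion sits flat in the brass cup, enamel up, and the fingers have let go of it (horizontal distance between medallion and cup_seat below 0.0035 m and z of medallion in the frame of cup_seat below 0.002 m and angle between medallion's own z axis and vertical below 0.06 rad and contact force between the fingers and medallion below 0.1 N), for 0.2 s.
2. the bed is fully home with the medallion in the cup, the lever still up (value of joint press_bed above 0.126 m and horizontal distance between medallion and cup_seat below 0.0035 m and z of medallion in the frame of cup_seat below 0.002 m and value of joint press_lever below 0.3 rad), for 0.2 s.
3. the lever is held level, the pad pressing the medallion, for three seconds (value of joint press_lever between 0.6 and 0.8 rad and value of joint press_bed above 0.126 m and contact force between press_pad and medallion above 8 N), for 2.6 s.
At the end, for the whole second after the job is handed in: The fingers still hold the lever down by its ball knob at level (within 0.1 rad); the bed is home (within 4 mm of its stop), the medallion lies flat in the brass cup, and the sprung pad presses on it with more than 8 N (all of step 3 and contact force between the fingers and ball_knob above 1 N and horizontal distance between medallion and cup_seat below 0.0035 m and z of medallion in the frame of cup_seat below 0.002 m and angle between medallion's own z axis and vertical below 0.06 rad); the arm keeps its last pose, push and grip.
It fails at once if the lever is forced past level (more than 0.15 rad beyond) (value of joint press_lever above 0.85 rad).
It fails at once if another thing on the bench is pushed out of its place (more than 20 mm) (distance of any of screw_lid, copper_cup_2, firing_spatula from where it was at the start of the episode above 0.02 m).
It also fails if it takes over 64 s, if anything falls off the work surface, if the arm or the gripper's body presses on something with over 40 N, if the wrist force passes 120 N, or if a joint passes its speed limit or range.

ROBOT

A 6-joint arm with a two-finger parallel gripper is mounted at the origin on a cart in front of the work surface, level with it; the furniture and walls round the work are solid. World frame = base frame: x ahead of the robot, y to its left, z up, the work surface at z = 0. Lengths are in m, angles in rad, forces in N, time in s.
With the tool pointing down it reaches from about 0.3 to 0.775 m from the base axis. Payload 14.6 kg.
Tool frame: the origin (TCP) lies at the very end of the fingers, on their centre line; the grasp point (between the pads) lies 19 mm behind it; z points along the fingers, y is the line along which they close (so a half turn about z gives the same grasp; the last joint's range is limited). The gripper opens to 94 mm and grips with 3 to 60 N. Pads are 16 mm wide; open, the fingers measure 119 mm over their backs; the gripper's body (75 mm by 177 mm) begins 78 mm behind the grasp point.
Start: joints at [-1.236, 0.3, 1.521, -0, 1.321, -0.067], TCP at [0.215, -0.506, 0.205] pointing down, gripper open.
Joint ranges: [-3.03, 3.03], [-0.79, 2.21], [0.23, 2.52], [-1.04, 4.18], [0, 3.07], [-2.55, 2.55]. Speed limits (rad/s): [2.22, 2.22, 2.57, 3.14, 3.14, 3.14].

INTERFACE

Orientations are given as [roll, pitch, yaw] about the fixed x, y, z axes, in that order (R = Rz(yaw) Ry(pitch) Rx(roll)).
In Python, from station import ctrl gives the robot as it stands.
- The arm moves only by the shell command python3 -m pendant 'ROWS' [OPENING] [FORCE]. ROWS is JSON, a list of rows, each a list of 2 entries, a list of its own where there are three numbers: the shift along the world's x, y, z in cm, then the turn about the world's z in rad. A call has 1 to 20 rows; each row shifts and turns the commanded pose from where the row before left it; what a row does not reach is not made up. A row lasts 1/12 s, in which the tool goes at most 41.7 mm and 7.16 degrees, less where a joint would pass 70% of its speed; a pose out of reach is approached as far as the arm can. A call is refused whole if a number of a shift passes 4.17 or a number of a turn 0.125, either way. A call with a gripper value outside its range is refused whole. OPENING is the opening, from 0 (shut) to 1 (fully open), set as the call begins (- or left out, the last holds). The fingers move at their own pace and stop on an object; FORCE is the grip in N (left out, the last holds). Time passes only in rows, so rows that do not move let the fingers close. It gives the time, the measured TCP pose, the force, the opening and the grip force at its end, in the units of the state.
- ctrl.get_obs(): the state, without advancing time (a new reading comes with each control period).
- ctrl.camera(name): name is "scene" or "top" or "wrist"; returns a dict with "color" (400x640x3 uint8, red, green, blue), "intrinsics" (3x3 intrinsics, pixels), "camera_from_world" (4x4, takes a point from world to camera coordinates). Camera axes: x right, y down, z forward; pixel columns grow to the right and rows downward; lengths in m; the calibration is good to about 2 mm. A picture is of the moment at which its call begins. There is no depth.
- ctrl.hand_in(): hands the job in; it is judged then, once.
The state is a dict: "time_s": time; "qpos": joint angles; "joint_vel": joint speeds; "tau": joint torques, N m; "ee_pos": TCP position; "eef_rot": TCP orientation; "force": force on the tool from outside, world axes, zero at the start; "moment": the same for the moment, N m; "grip_width": finger opening in m; "grip_force": force on a finger pad.
Only numpy, scipy, OpenCV 4.12 (cv2) and the standard library are available. Lean on these libraries where they do the work, as an engineer would, in place of code of your own. Each camera call takes 0.05 s, during which the arm holds its last target. There are 200 camera calls.

## Working session

There is one attempt and no reset: what is moved stays moved. The work goes in short steps, Python scripts to look and compute and a shell command to move; the robot and the scene stay as the last step left them, time stands still between calls to the robot, and variables do not carry over. Pictures are saved under pics/ and viewed, at most 13 in all, crops included, and the job is handed in when it is done.

```bash
mkdir -p pics; cat > h.py <<'E'
import numpy as np, cv2
from station import ctrl
def cam(n):
    c=ctrl.camera(n); return c["color"][:,:,::-1].copy(),np.array(c["intrinsics"]),np.array(c["camera_from_world"])
def ray(K,T,u,v):
    R=T[:3,:3]; o=-R.T@T[:3,3]; d=R.T@np.linalg.solve(K,[u,v,1.]); return o,d/np.linalg.norm(d)
def onz(K,T,u,v,z):
    o,d=ray(K,T,u,v); return o+d*(z-o[2])/d[2]
def proj(K,T,p):
    q=K@(T[:3,:3]@np.array(p)+T[:3,3]); return q[:2]/q[2]
def tri(rays):
    A=sum(np.eye(3)-np.outer(d,d) for o,d in rays); b=sum((np.eye(3)-np.outer(d,d))@o for o,d in rays)
    p=np.linalg.solve(A,b); return p,[np.linalg.norm((np.eye(3)-np.outer(d,d))@(p-o)) for o,d in rays]
E
python3 - <<'E'
from h import *
for n in("scene","top"):
    im,K,T=cam(n); cv2.imwrite(f"pics/{n}0.png",im); np.savez(f"{n}0.npz",im=im,K=K,T=T)
    print(n,K.round(1).tolist(),(-T[:3,:3].T@T[:3,3]).round(3),T[:3,:3].round(2).tolist())
print(ctrl.get_obs())
E
```

```text
scene [[498.4, 0.0, 306.3], [0.0, 498.4, 198.8], [0.0, 0.0, 1.0]] [-0.005  1.048  0.673] [[-0.89, -0.46, -0.03], [-0.19, 0.42, -0.89], [0.42, -0.78, -0.46]]
top [[433.4, 0.0, 320.1], [0.0, 433.4, 195.0], [0.0, 0.0, 1.0]] [0.403 0.147 1.437] [[-0.02, -1.0, -0.01], [-1.0, 0.02, -0.05], [0.05, 0.01, -1.0]]
{'time_s': 0.1, 'qpos': array([-1.23560052e+00,  3.00394684e-01,  1.52149966e+00,  4.51450754e-07,
        1.32072641e+00, -6.66101261e-02]), 'joint_vel': array([-0.00029355, -0.00208897, -0.00107553,  0.00082959, -0.00029485,
        0.000572  ]), 'tau': array([ 1.33249112e-03, -5.32642865e+01, -3.53285193e+01,  7.09897815e-02,
        2.35075696e-02, -4.98699228e-05]), 'ee_pos': array([ 0.21500946, -0.50597697,  0.2049627 ]), 'eef_rot': array([-3.14056686e+00, -6.88675379e-05,  4.01805781e-01]), 'force': array([ 0.8927982 , -0.04582023,  0.25319815]), 'moment': array([-0.00527723, -0.0580833 , -0.06409402]), 'grip_force': 0.0, 'grip_width': 0.09420921922303867}
```

View pics/top0.png

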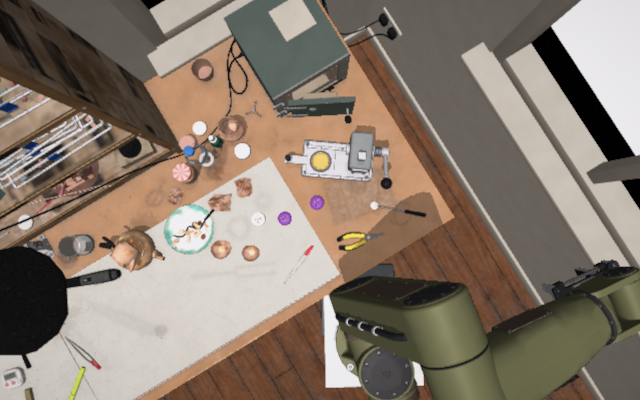

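View pics/scene0.png

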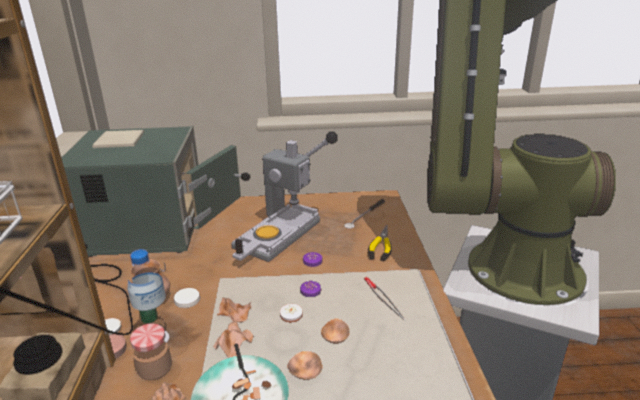

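The top view shows the white disc on the board at (258,219), which is (291,312) in the scene view. The look-alikes are two purple discs at (285,218) and (317,202), and plain white lids at (242,151) and (199,128). The cup is at (320,160), the post at about (290,158) and the knob at (387,183). The disc at (258,219) fits: it's white and lies on the board. I'll confirm it in a crop.

```bash
python3 - <<'E'
from h import *
a=np.load("top0.npz")["im"]; b=np.load("scene0.npz")["im"]
A=cv2.resize(a[125:235,230:410],None,fx=4.4,fy=4.4,interpolation=cv2.INTER_CUBIC)[:,:792]
B=cv2.resize(b[290:335,255:330],None,fx=2,fy=2,interpolation=cv2.INTER_CUBIC)
A[-90:,-150:]=B
cv2.imwrite("pics/crop1.png",A)
C=cv2.resize(b[125:335,225:395],None,fx=2.8,fy=2.8,interpolation=cv2.INTER_CUBIC); cv2.imwrite("pics/crop2.png",C)
E
```

```text
(no output)
```

View pics/crop1.png

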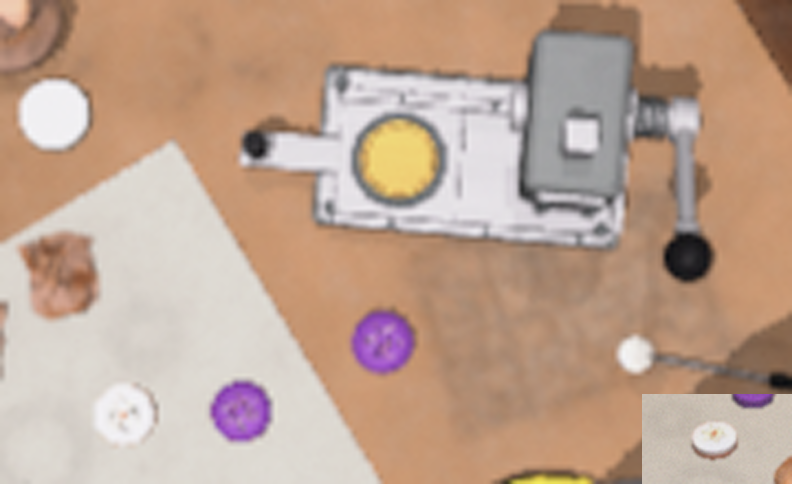

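View pics/crop2.png

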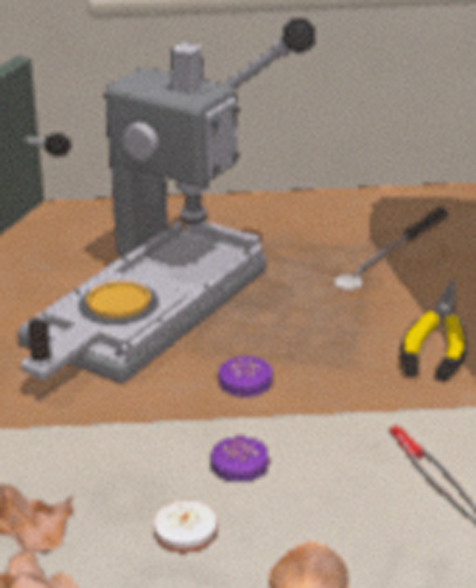

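Confirmed: the disc at top (258.6,218.9) is white with the brass flower and a copper edge. It stands alone on the board, with a purple one about 26 px to its right. The post top is at scene (239,240) and the knob at scene (332,137). Next I'll measure these across the two views.

```bash
cat > m0.py <<'E'
from h import *
D={n:np.load(n+"0.npz") for n in("top","scene")}
def blob(n,c,r,f):
    im=D[n]["im"]; hsv=cv2.cvtColor(im,cv2.COLOR_BGR2HSV); m=f(hsv).astype(np.uint8)
    w=np.zeros_like(m); cv2.circle(w,c,r,1,-1); m&=w
    k,l,s,ce=cv2.connectedComponentsWithStats(m); i=1+np.argmax(s[1:,4]); mm=(l==i).astype(np.uint8)
    cn,_=cv2.findContours(mm,cv2.RETR_EXTERNAL,cv2.CHAIN_APPROX_NONE)
    h=cv2.convexHull(max(cn,key=cv2.contourArea)); M=cv2.moments(h)
    return (M["m10"]/M["m00"],M["m01"]/M["m00"]) if M["m00"] else tuple(ce[i]),s[i]
yel=lambda h:(h[...,0]>15)&(h[...,0]<32)&(h[...,1]>110)&(h[...,2]>120)
wh=lambda h:(h[...,1]<30)&(h[...,2]>215)
bl=lambda h:(h[...,2]<60)
for name,ct,cs,r,f in(("cup",(320,161),(267,233),20,yel),("med",(258,219),(291,311),13,wh),("knob",(387,183),(332,137),10,bl),("post",(288,158),(239,243),9,bl)):
    (a,sa),(b,sb)=blob("top",ct,r,f),blob("scene",cs,r,f)
    if name=="post": b=(b[0],sb[1]+2)
    p,e=tri([ray(D[n]["K"],D[n]["T"],*q) for n,q in(("top",a),("scene",b))])
    print(name,np.round(a,1),sa,np.round(b,1),sb,p.round(4),np.round(e,4))
K,T=D["top"]["K"],D["top"]["T"]
E
python3 m0.py
```

```text
cup [320.1 160.8] [312 153  17  17 228] [266.9 231.7] [256 226  23  13 229] [0.5849 0.1585 0.0392] [0.0004 0.0004]
med [258.6 219.2] [246 207  26  26 426] [290.7 310.6] [280 304  22  14 225] [0.4018 0.3658 0.0128] [0.0011 0.0011]
knob [385.7 182.9] [381 178  10  11  86] [330.8 138.5] [327 135   9   8  33] [ 0.4935 -0.0236  0.2352] [0.0002 0.0002]
post [287.6 157.3] [286 155   4   6  18] [238.4 242. ] [236 240   6  13  51] [0.5958 0.2618 0.065 ] [0.0001 0.0001]
```

```bash
python3 -m pendant '[[[1.5,3.8,0.6],0.118],[[1.5,3.8,0.6],0.118],[[1.5,3.8,0.6],0.118],[[1.5,3.8,0.6],0.118],[[1.5,3.8,0.6],0.118],[[1.5,3.8,0.6],0.118],[[1.5,3.8,0.6],0.118],[[1.5,3.8,0.6],0.118],[[1.5,3.8,0.6],0.118],[[1.5,3.8,0.6],0],[[0.2,4,0],0],[[0.2,4,0],0],[[0.2,4,0],0],[[0.2,4,0],0],[[0.2,4,0],0],[[0.2,4,0],0],[[0.2,4,0],0],[[0.2,4,0],0],[[0.2,4,0],0],[[0.2,4,0],0]]' 1
```

```text
time_s: 1.77
ee_pos: [0.3845, 0.276, 0.2653]
eef_rot: [-3.142, 0.0, 1.464]
force: [0.9, -1.3, 0.5]
grip_width: 0.0939
grip_force: 0.0
```

```bash
python3 -m pendant '[[[0.5,3,-2],0],[[0.5,3,-2],0],[[0.7,3,-2],0],[[0,0,0],0],[[0,0,0],0]]' 1; python3 - <<'E'
from h import *
im,K,T=cam("wrist"); np.savez("w1.npz",im=im,K=K,T=T); cv2.imwrite("pics/w1.png",im)
print(K.round(1).tolist(),(-T[:3,:3].T@T[:3,3]).round(3),proj(K,T,[.4018,.3658,.017]),ctrl.get_obs()["ee_pos"])
E
```

```text
time_s: 2.18
ee_pos: [0.4014, 0.3643, 0.2035]
eef_rot: [-3.139, 0.003, 1.465]
force: [-0.7, 0.2, 1.5]
grip_width: 0.0941
grip_force: 0.0
[[352.5, 0.0, 311.6], [0.0, 352.5, 203.5], [0.0, 0.0, 1.0]] [0.409 0.433 0.382] [312.01219109 181.00139581] [0.40183863 0.36371118 0.20500772]
```

View pics/w1.png

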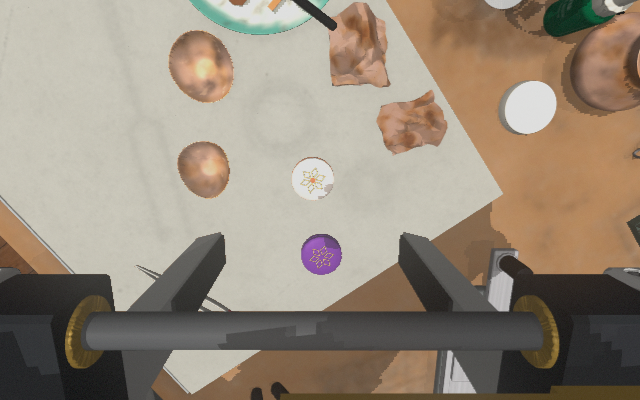

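The wrist view shows the flower medallion at (313,178), with the purple one below it at (321,255). A copper dome at (204,169) and a scrap at (410,122) are clear of the fingers. I'll refine its centre next.

```bash
python3 - <<'E'
from h import *
d=np.load("w1.npz"); im,K,T=d["im"],d["K"],d["T"]
s=im[150:210,280:345]; g=cv2.cvtColor(s,cv2.COLOR_BGR2GRAY)
print("board",s[5,5],s[50,5])
c=cv2.HoughCircles(cv2.GaussianBlur(cv2.resize(g,None,fx=4,fy=4,interpolation=cv2.INTER_CUBIC),(7,7),0),cv2.HOUGH_GRADIENT,1,400,param1=80,param2=15,minRadius=70,maxRadius=105); print(c)
diff=np.abs(s.astype(int)-np.median(s[:6].reshape(-1,3),0)).max(2)
m=(diff>22).astype(np.uint8); m=cv2.morphologyEx(m,cv2.MORPH_OPEN,np.ones((2,2)))
k,l,st,ce=cv2.connectedComponentsWithStats(m); i=1+np.argmax(st[1:,4]); print(st[i])
cn,_=cv2.findContours((l==i).astype(np.uint8),cv2.RETR_EXTERNAL,cv2.CHAIN_APPROX_NONE)
E=cv2.fitEllipse(cv2.convexHull(max(cn,key=cv2.contourArea)));print(E)
for u,v in((280+c[0,0,0]/4,150+c[0,0,1]/4),(280+E[0][0],150+E[0][1])):
  for t in ("top","scene"):
    D=np.load(t+"0.npz"); q={"top":(258.6,219),"scene":(290.7,310.6)}[t]
    print(tri([ray(K,T,u,v),ray(D["K"],D["T"],*q)])[0].round(4),onz(K,T,u,v,.014).round(4))
E
```

```text
board [177 191 193] [180 194 197]
[[[130.5 112.5  85.9]]]
[  13    8   42   43 1211]
((32.94810104370117, 28.861526489257812), (42.3248176574707, 43.00486373901367), 21.313894271850586)
[0.402  0.3666 0.0044] [0.4027 0.3683 0.014 ]
[0.4023 0.368  0.0141] [0.4027 0.3683 0.014 ]
[0.4021 0.3662 0.007 ] [0.403  0.3674 0.014 ]
[0.4027 0.3671 0.0133] [0.403  0.3674 0.014 ]
```

```bash
python3 -m pendant '[[[0.1,0.38,-4],0],[[0,0,-4],0],[[0,0,-4],0],[[0,0,-4],0],[[0,0,-2],0],[[0,0,-1.6],0],[[0,0,0],0],[[0,0,0],0]]' 1
python3 -m pendant '[[[0,0,0],0],[[0,0,0],0],[[0,0,0],0],[[0,0,0],0],[[0,0,0],0],[[0,0,0],0],[[0,0,0],0],[[0,0,0],0]]' 0.3 20
```

```text
time_s: 2.9
ee_pos: [0.4036, 0.3672, 0.0106]
eef_rot: [3.141, -0.0, 1.463]
force: [0.4, 1.3, 0.5]
grip_width: 0.0941
grip_force: 0.0
time_s: 3.57
ee_pos: [0.403, 0.3676, 0.0095]
eef_rot: [-3.142, 0.0, 1.464]
force: [-1.1, -0.4, 1.1]
grip_width: 0.0444
grip_force: 20.1
```

```bash
python3 -m pendant '[[[0,0,2],0],[[0,0,4],0],[[0,0,4],0],[[1.5,-1.7,1],0],[[2.4,-2.8,0],0],[[2.4,-2.8,0],0],[[2.4,-2.8,0],0],[[2.4,-2.8,0],0],[[2.4,-2.8,0],0],[[2.4,-2.8,0],0],[[2.1,-2.0,0],0],[[0,0,0],0],[[0,0,0],0],[[0,0,0],0]]' 0.3 20
python3 - <<'E'
from h import *
im,K,T=cam("wrist"); np.savez("w2.npz",im=im,K=K,T=T); cv2.imwrite("pics/w2.png",im)
o=ctrl.get_obs();print(o["ee_pos"],o["eef_rot"],o["grip_width"],proj(K,T,o["ee_pos"]),proj(K,T,[.585,.1585,.043]))
E
```

```text
time_s: 4.73
ee_pos: [0.5826, 0.1629, 0.1191]
eef_rot: [-3.141, 0.0, 1.464]
force: [-1.8, 0.8, -0.7]
grip_width: 0.0448
grip_force: 20.0
[0.58245307 0.16336847 0.11929185] [-3.14108262e+00  5.22127401e-05  1.46468403e+00] 0.04455327315523088 [310.75677886 246.03056342] [315.13646273 215.4246767 ]
```

View pics/w2.png

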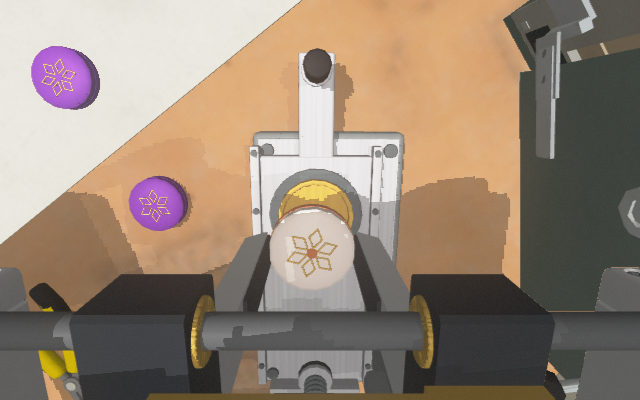

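The wrist view shows the medallion held level with its flower centre at (312,254). The cup behind it is partly hidden, centred near (316,213), and the post top is at (317,65). I'll measure the cup ring's radial profile and the medallion's offset in the grip.

```bash
python3 - <<'E'
from h import *
d=np.load("w2.npz"); im,K,T=d["im"],d["K"],d["T"]; hsv=cv2.cvtColor(im,cv2.COLOR_BGR2HSV)
tcp=np.array([.58245,.16337,.11929])
s=im[235:275,290:335].astype(int); red=(s[...,2]-s[...,1]>60)&(s[...,2]-s[...,0]>60)&(s[...,1]<120)
v,u=np.nonzero(red); u0,v0=u.mean()+290,v.mean()+235
p=onz(K,T,u0,v0,tcp[2]-.0065+.014); print("med",u0,v0,len(u),p.round(4),(p-tcp).round(4))
c0=np.array([.585,.1585]); 
for a in np.deg2rad([0,20,40,60,90,120,140,160,180]):
  r=np.arange(18,46,1.); line=""
  for x in r:
    q=proj(K,T,[c0[0]+x/1e3*np.cos(a),c0[1]+x/1e3*np.sin(a),.043]); b=hsv[int(round(q[1])),int(round(q[0]))]
    line+="Y" if b[1]>100 else str(int(b[2])//26)
  print(int(np.rad2deg(a)),line)
m=((hsv[...,2]<75)[45:95,300:335]).astype(np.uint8); v,u=np.nonzero(m); print("post",u.min()+300,u.max()+300,v.min()+45,v.max()+45)
E
```

```text
med 311.6811594202899 252.97101449275362 69 [0.5828 0.1624 0.1268] [ 0.0004 -0.001   0.0075]
0 YYYYYYYYYYY44444466666646434
20 YYYYYYYYYY444444466888888885
40 YYYYYYYYYY445555548999999999
59 YYYYYYYYYY555555547999999999
90 YYYYYYYYYYY55555547899999989
119 YYYYYYYYYY555555558888899999
140 YYYYYYYYYY455555558888888888
160 YYYYYYYYYY555555568888884788
180 87777786Y4455555688888747888
post 306 330 49 82
```

```bash
python3 -m pendant '[[[0.25,-0.37,-2],0],[[0,0,-2],0],[[0,0,-1.5],0],[[0,0,-0.4],0],[[0,0,0],0],[[0,0,0],0],[[0,0,0],0]]' 0.3 20
python3 - <<'E'
from h import *
im,K,T=cam("wrist"); np.savez("w3.npz",im=im,K=K,T=T)
o=ctrl.get_obs();tcp=o["ee_pos"];print(tcp,o["force"])
s=im.astype(int); red=(s[...,2]-s[...,1]>60)&(s[...,2]-s[...,0]>60)&(s[...,1]<120); red[:,:290]=0;red[:,335:]=0;red[:220]=0;red[290:]=0
v,u=np.nonzero(red); p=onz(K,T,u.mean(),v.mean(),tcp[2]+.0075); print("med",p.round(4),(p-tcp).round(4))
hsv=cv2.cvtColor(im,cv2.COLOR_BGR2HSV); c0=np.array([.5853,.1587])
for a in np.deg2rad([0,20,40,60,90,120,140,160,180]):
  line=""
  for x in np.arange(18,40,1.):
    q=proj(K,T,[c0[0]+x/1e3*np.cos(a),c0[1]+x/1e3*np.sin(a),.043]); b=hsv[int(round(q[1])),int(round(q[0]))]
    line+="Y" if b[1]>100 else str(int(b[2])//26)
  print(int(np.rad2deg(a)),line)
cv2.imwrite("pics/w3.png",cv2.resize(im[130:330,200:430],None,fx=3,fy=3,interpolation=cv2.INTER_CUBIC))
E
```

```text
time_s: 5.37
ee_pos: [0.586, 0.1594, 0.0618]
eef_rot: [3.14, -0.001, 1.464]
force: [0.9, 0.4, -0.3]
grip_width: 0.0445
grip_force: 20.0
[0.58602929 0.15931403 0.06171876] [1.01879427 0.1477721  0.11064387]
med [0.5862 0.1587 0.0692] [ 0.0002 -0.0006  0.0075]
0 8888775YYY443333356666
20 87986YYYYY333555488888
40 765YYYYYYY455555546888
59 5Y5YYYYYYY555555558999
90 7YYYYYYYYY555555546888
119 5YYYYYYYYY555555559999
140 88YYYYYYYY444335336888
160 8776YYYYYY433333366668
180 8888777223444444444444
```

View pics/w3.png

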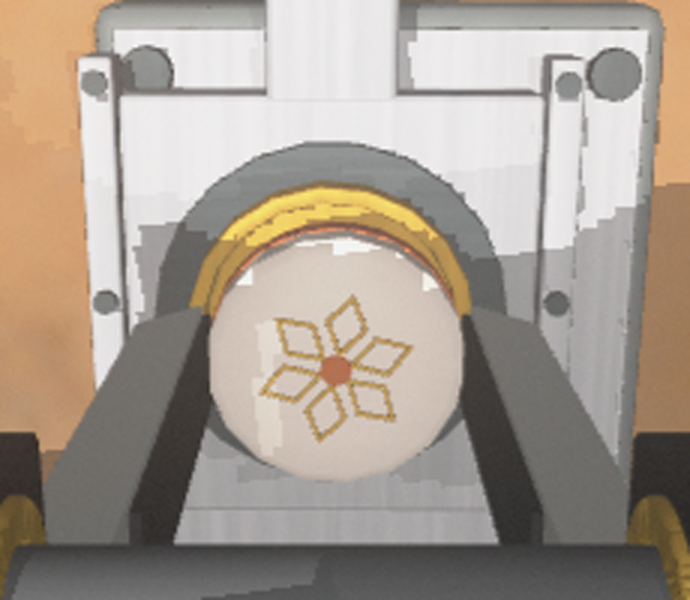

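The crop shows the medallion at (335,370), almost centred over the brass ring, with a small bias to +x. I'll correct by −0.8 mm in x and lower.

```bash
python3 -m pendant '[[[-0.08,0,-0.8],0],[[0,0,-0.4],0],[[0,0,-0.2],0],[[0,0,-0.1],0],[[0,0,0],0],[[0,0,0],0],[[0,0,0],0]]' 0.3 20
```

```text
time_s: 6.0
ee_pos: [0.5848, 0.1589, 0.0455]
eef_rot: [-3.142, 0.0, 1.464]
force: [-1.6, -0.1, 2.3]
grip_width: 0.0444
grip_force: 20.0
```

```bash
python3 -m pendant '[[[0,0,0],0],[[0,0,0],0],[[0,0,0],0],[[0,0,0],0],[[0,0,0],0],[[0,0,0],0]]' 0.85 20
python3 -m pendant '[[[0,0,1],0],[[0,0,2.5],0],[[0,0,4],0],[[0,0,4],0],[[0,0,0],0],[[0,0,0],0],[[0,0,0],0]]' 0.85
python3 - <<'E'
from h import *
im,K,T=cam("wrist"); np.savez("w4.npz",im=im,K=K,T=T)
print(proj(K,T,[.585,.159,.053]))
cv2.imwrite("pics/w4.png",im[100:400,150:500])
E
```

```text
time_s: 6.5
ee_pos: [0.5848, 0.1589, 0.0454]
eef_rot: [3.142, -0.0, 1.464]
force: [0.6, -0.1, -0.4]
grip_width: 0.079
grip_force: 0.0
time_s: 7.08
ee_pos: [0.5845, 0.1588, 0.1604]
eef_rot: [-3.141, 0.0, 1.464]
force: [-0.3, -0.2, 0.0]
grip_width: 0.0798
grip_force: 0.0
[311.81116865 200.15426294]
```

View pics/w4.png

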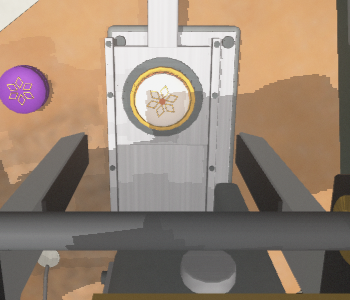

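The medallion sits concentric in the brass ring at crop (162,99). Next I go behind the post with the fingers shut.

```bash
python3 -m pendant '[[[0.4,3.7,0],0],[[0.4,3.7,0],0],[[0.4,3.7,0],0],[[0.45,3.8,0],0],[[0,0,-4],0],[[0,0,-4],0],[[0,0,-3.5],0],[[0,0,0],0],[[0,0,0],0],[[0,0,0],0]]' 0 30
python3 - <<'E'
from h import *
im,K,T=cam("wrist"); np.savez("w5.npz",im=im,K=K,T=T)
print(proj(K,T,[.596,.263,.07]),ctrl.get_obs()["ee_pos"],ctrl.get_obs()["grip_width"])
cv2.imwrite("pics/w5.png",im)
E
```

```text
time_s: 7.97
ee_pos: [0.6021, 0.3082, 0.0474]
eef_rot: [3.14, -0.001, 1.464]
force: [-0.1, 0.2, 0.4]
grip_width: 0.0167
grip_force: 0.0
[308.64296746 347.00563546] [0.60245392 0.30828751 0.04817853] 0.012380479866831258
```

```bash
python3 -m pendant '[[[-0.15,-1.0,-0.2],0],[[-0.15,-1.0,0],0],[[-0.1,-1.0,0],0],[[-0.1,-1,0],0],[[-0.16,-1.5,0],0],[[-0.16,-1.5,0],0],[[-0.16,-1.5,0],0],[[-0.16,-1.5,0],0],[[-0.16,-1.5,0],0],[[-0.1,-1,0],0],[[-0.1,-1,0],0],[[-0.05,-0.5,0],0],[[-0.05,-0.5,0],0],[[0,0,0],0],[[0,0,0],0]]' 0 30
```

```text
time_s: 9.27
ee_pos: [0.5853, 0.1635, 0.0434]
eef_rot: [3.141, -0.001, 1.464]
force: [0.5, 5.9, 1.3]
grip_width: 0.0004
grip_force: 3.3
```

```bash
python3 -m pendant '[[[-0.03,-0.3,0],0],[[-0.03,-0.3,0],0],[[0,0,0],0],[[0,0,0],0]]' 0
python3 -m pendant '[[[-0.02,-0.2,0],0],[[-0.02,-0.2,0],0],[[0,0,0],0],[[0,0,0],0]]' 0
```

```text
time_s: 9.6
ee_pos: [0.5853, 0.1629, 0.0437]
eef_rot: [3.139, -0.009, 1.466]
force: [6.8, 43.9, -6.4]
grip_width: 0.0007
grip_force: 21.6
time_s: 9.93
ee_pos: [0.5853, 0.1626, 0.0438]
eef_rot: [3.137, -0.014, 1.467]
force: [11.6, 69.1, -11.6]
grip_width: 0.0005
grip_force: 34.1
```

```bash
python3 -m pendant '[[[0.1,1,0],0],[[0.3,3,0],0],[[0,0,4.1],0],[[0,0,4.1],0],[[0,0,4.1],-0.12],[[0,0,4.1],-0.12],[[0,0,4.1],-0.12],[[0,0,4.1],-0.12],[[0,0,1],-0.12]]' 0
python3 - <<'E'
from h import *
D=cam("wrist"); T0=cam("top"); np.savez("t6.npz",im=T0[0],K=T0[1],T=T0[2]); S0=cam("scene"); np.savez("s6.npz",im=S0[0],K=S0[1],T=S0[2])
cv2.imwrite("pics/s6.png",np.hstack([cv2.resize(S0[0][120:280,220:350],None,fx=3,fy=3),cv2.resize(T0[0][120:213,270:410],None,fx=2.9,fy=2.9,)[:480][:,:400] if 0 else np.zeros((480,10,3),np.uint8)]))
K,T=T0[1],T0[2]; m=(cv2.cvtColor(T0[0],cv2.COLOR_BGR2HSV)[...,2]<60)
for t,w in(("post exp home",[.596-.118*.105,.263-.118*.9945,.07]),):
    for Q in (S0,T0): print(t,proj(Q[1],Q[2],w))
print(onz(np.load("top0.npz")["K"],np.load("top0.npz")["T"],362,155.7,.215),ctrl.get_obs()["ee_pos"],ctrl.get_obs()["eef_rot"])
E
```

```text
time_s: 10.68
ee_pos: [0.5891, 0.193, 0.3064]
eef_rot: [3.137, -0.006, 0.858]
force: [-0.5, 0.1, 1.4]
grip_width: 0.0006
grip_force: 0.0
post exp home [269.08306832 218.65533754]
post exp home [324.08190623 159.95060317]
[0.57389185 0.03810152 0.215     ] [0.5882521  0.19276382 0.29892663] [3.14144005e+00 4.25429460e-04 8.66952724e-01]
```

View pics/s6.png

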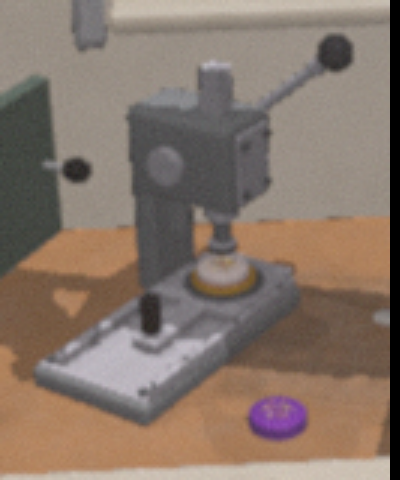

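The scene crop shows the bed home: the post is at (150,295), as predicted for full travel, and the medallion lies in the ring under the pad at (223,275). The lever is still up with its knob at (335,52). Now to the knob.

```bash
python3 -m pendant '[[[-1.19,-2.71,0],-0.121],[[-1.19,-2.71,0],-0.121],[[-1.19,-2.71,0],-0.121],[[-1.19,-2.71,0],-0.121],[[-1.19,-2.71,0],-0.121],[[-1.19,-2.71,0],-0.121],[[-1.19,-2.71,0],-0.121],[[-1.19,-2.71,0],-0.121],[[0,0,0],0],[[0,0,0],0],[[0,0,0],0],[[0,0,0],0]]' 0.8 25
python3 - <<'E'
from h import *
im,K,T=cam("wrist"); cv2.imwrite("pics/w7.png",im); o=ctrl.get_obs(); print(o["ee_pos"],o["eef_rot"],o["grip_width"],proj(K,T,[.4935,-.0236,.237]))
E
```

```text
time_s: 11.83
ee_pos: [0.4931, -0.0232, 0.2984]
eef_rot: [-3.142, 0.002, -0.1]
force: [-0.2, -0.6, 0.0]
grip_width: 0.0743
grip_force: 0.0
[ 0.49319248 -0.02312885  0.29859802] [-3.14152569e+00  1.46644042e-03 -1.00847793e-01] 0.07504145049987712 [310.4123831 216.7995708]
```

View pics/w7.png

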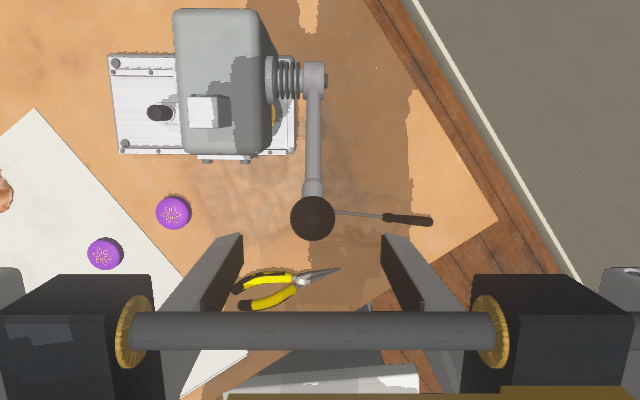

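The knob is at (313,218), midway between the fingers and within 2 mm of the estimate. I'll lower and grip.

```bash
python3 -m pendant '[[[0.05,-0.15,-3],0],[[0,0,-3],0],[[0,0,-1.5],0],[[0,0,-0.6],0],[[0,0,0],0],[[0,0,0],0]]' 0.8
python3 -m pendant '[[[0,0,0],0],[[0,0,0],0],[[0,0,0],0],[[0,0,0],0],[[0,0,0],0],[[0,0,0],0]]' 0.2 40
```

```text
time_s: 12.38
ee_pos: [0.494, -0.0251, 0.2192]
eef_rot: [3.142, -0.001, -0.103]
force: [0.2, 0.8, 0.7]
grip_width: 0.075
grip_force: 0.0
time_s: 12.88
ee_pos: [0.4936, -0.0254, 0.2186]
eef_rot: [-3.142, -0.0, -0.104]
force: [0.2, -0.5, 0.7]
grip_width: 0.0386
grip_force: 0.0
```

```bash
python3 -m pendant '[[[0,0,0],0],[[0,0,0],0],[[0,0,0],0],[[0,0,0],0]]' 0.2 40
```

```text
time_s: 13.22
ee_pos: [0.4937, -0.024, 0.2185]
eef_rot: [-3.139, -0.0, -0.104]
force: [1.1, 10.8, 0.8]
grip_width: 0.0305
grip_force: 40.0
```

```bash
python3 -m pendant '[[[0,0.1,0],0],[[-0.4,0.04,-0.5],0],[[-0.39,0.04,-0.53],0],[[-0.35,0.04,-0.55],0],[[-0.33,0.03,-0.56],0],[[-0.29,0.03,-0.58],0],[[-0.27,0.03,-0.59],0],[[-0.24,0.03,-0.6],0],[[-0.21,0.02,-0.62],0],[[0,0,0],0],[[0,0,0],0]]' 0.2 40
```

```text
time_s: 14.13
ee_pos: [0.4689, -0.0211, 0.1733]
eef_rot: [-3.14, -0.001, -0.104]
force: [0.8, 8.1, 5.9]
grip_width: 0.0305
grip_force: 40.0
```

```bash
python3 -m pendant '[[[-0.17,0.02,-0.63],0],[[-0.15,0.02,-0.63],0],[[-0.11,0.01,-0.64],0],[[-0.08,0.01,-0.65],0],[[-0.05,0,-0.65],0],[[-0.02,0,-0.6],0],[[0,0,0],0],[[0,0,0],0],[[0,0,0],0]]' 0.2 40
python3 - <<'E'
from h import *
o=ctrl.get_obs(); print(o["ee_pos"],o["force"])
R=[]
for n,r in (("scene",(250,350,100,200)),):
    im,K,T=cam(n); cv2.imwrite("pics/s8.png",cv2.resize(im[110:260,240:400],None,fx=4,fy=4,interpolation=cv2.INTER_CUBIC))
p=o["ee_pos"]+[0,0,.019]; print(proj(K,T,p), proj(K,T,p+np.array([.13*.9945,-.13*.105,0])))
E
```

```text
time_s: 14.88
ee_pos: [0.4634, -0.0205, 0.136]
eef_rot: [-3.14, -0.002, -0.104]
force: [-0.9, 8.4, 12.7]
grip_width: 0.0306
grip_force: 40.0
[ 0.46341    -0.02050509  0.13601413] [-0.94258971  8.38106963 12.74408281]
[341.20130666 170.25649623] [299.06788479 160.36151776]
```

View pics/s8.png

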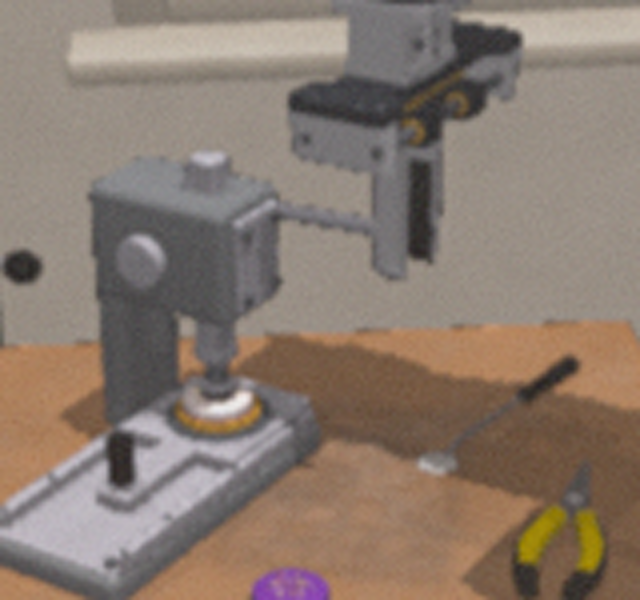

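The crop shows the lever level, from (280,210) to the knob between the fingers, with the pad on the medallion at (218,390). The 12.7 N force agrees with level. Now I hold.

```bash
for i in 1 2; do python3 -m pendant '[[[0,0,0],0],[[0,0,0],0],[[0,0,0],0],[[0,0,0],0],[[0,0,0],0],[[0,0,0],0],[[0,0,0],0],[[0,0,0],0],[[0,0,0],0],[[0,0,0],0],[[0,0,0],0],[[0,0,0],0],[[0,0,0],0],[[0,0,0],0],[[0,0,0],0],[[0,0,0],0],[[0,0,0],0],[[0,0,0],0],[[0,0,0],0],[[0,0,0],0]]' 0.2 40; done
python3 -c "
from station import ctrl
print(ctrl.hand_in())"
```

```text
time_s: 16.6
ee_pos: [0.4634, -0.0205, 0.1361]
eef_rot: [-3.14, -0.002, -0.104]
force: [-0.6, 8.2, 12.1]
grip_width: 0.0304
grip_force: 40.0
time_s: 18.27
ee_pos: [0.4635, -0.0205, 0.1361]
eef_rot: [-3.14, -0.002, -0.104]
force: [-0.7, 9.0, 12.1]
grip_width: 0.0306
grip_force: 40.0
the job is handed in; nothing more can be done
None
```

The medallion is seated in the brass cup, the bed is home against its stop, and the lever was held level by its knob for over three seconds. I handed the job in at 18 s, still gripping; the hand-in returned no verdict.

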